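# Lock the hinge jig and torque the pivot nut to the click

## Task

Lock the truck hinge in its jig by swinging the black cam handle of the rail clamp all the way over and down, and only then turn the click-type torque wrench that sits on the pivot nut clockwise (seen from above) until it breaks over at its set torque. Stop at the click so that the nut is not overtightened, let the wrench spring straight again without slackening the nut, and leave the wrench on the nut, the clamp locked and the loose things on the table undisturbed.

Things in the scene. Friction and masses are not known exactly. Their poses are not given: they have to be found in the camera images.
- drive (a point): centre of the wrench's round bright head (35 mm across, top at 139 mm), on the vertical axis of nut and hinge barrel, 128 mm above the table. Head, socket and nut turn as one about this axis. Below, up to 80 mm high: galvanized hinge (barrel 36 mm across, leaves reaching 92 mm to two sides) held in a grey upright V-block on a 12 mm base plate
- wrench_grip (a point): centre of the wrench's black ribbed grip: level, round, 28 mm across, 86 mm long, 175 mm from the drive axis, 128 mm above the table, free beneath. x axis along the handle away from the head, z up. Pulled here, level and square to the handle, it takes 11 to 15 N to start the nut, rising to about 17 N when the wrench breaks over; then the force falls to 2 N as it folds 25 mm
- break_over (a joint): fold of the wrench (rad) at a pin 30 mm from the drive axis along the handle: 0 straight, held by a preload; grows as the handle folds clockwise from above; 0.18 stop. It yields at 2.5 N m, easing steadily to 0.25 N m at the stop, and springs back straight when let go. Pulled on against the stop, the wrench is solid again and overtightens the nut
- nut (a joint): angle of nut and wrench head (rad), grows as tightened (clockwise from above). Friction keeps it where it is left. Already partly run down, differing each time; it turns some 0.15 to 0.4 rad more, ever stiffer, before the wrench breaks over. No ratchet: pushing the handle anticlockwise with over 5 N slackens the nut
- cam_pivot (a point): pivot of the cam handle: a level pin 68 mm above the table in the black clamp carriage, 125 mm from the drive axis, square to the rail. The rail runs level from the drive axis through this point and on beyond it. Carriage 45 mm wide; rail 36 mm wide, its top 30 mm above the table (screw heads to 35 mm)
- cam_grip (a point): middle of the black grip of the cam handle, 97 mm from the pivot; grip 22 mm wide (along the pivot pin), 18 mm thick, 66 mm long, its end 127 mm from the pivot. Handle starts upright
- cam_handle (a joint): swing of the cam handle (rad): 0 open, upright, leaning 5 degrees towards the hinge; it swings over and down away from the hinge, along the rail, to 1.45 locked, 12 degrees above level, a hard stop. Over-centre spring: about 6 N at the grip holds it open, easing to nothing at 0.75, beyond which it snaps on to locked and stays
- spacer: aluminium spacer block 25 x 64 x 40 mm standing on the jig's base plate against the robot side of the clamp carriage, top 52 mm above the table; leave alone. Origin: centre of its underside
- knuckle_a: loose spare galvanized hinge knuckle, 87 mm long, 32 mm high, lying on the table; leave alone
- knuckle_b: a second one like it; leave alone
- v_block: loose grey cast-iron V-block 80 x 50 x 46 mm on the table; leave alone
- scribe: scribe with orange plastic handle, 155 mm long, 16 mm high, on the table; leave alone
- spanner: open steel spanner 170 mm long lying on the table; leave alone
- can: grey aerosol can, 52 mm across, 150 mm high, standing on the table; leave alone

How it is judged:
On the way, in this order (a step that is already met when the one before it is completed fails the run):
1. the cam handle is swung fully over, clamp locked (value of joint cam_handle above 1.3 rad), for 0.2 s.
2. the wrench has broken over at its set torque (value of joint break_over above 0.05 rad), for 0.05 s.
At the end, for the whole second after the job is handed in: The cam handle is locked (beyond 1.3 of 1.45 rad), the wrench has clicked, is straight again (fold under 0.03 rad) and at rest, the nut is still tight, neither slackened nor overtightened (within about 0.12 rad of the set torque), and each loose thing is within 30 mm of its start (value of joint cam_handle above 1.3 rad and value of joint break_over below 0.03 rad and value of joint nut between 0.26 and 0.53 rad and velocity of joint break_over between -0.05 and 0.05 rad/s and distance of each of spacer, knuckle_a, knuckle_b, v_block, scribe, spanner, can from where it was at the start of the episode below 0.03 m); the robot touches nothing.
It fails at once if the wrench is moved more than 15 mm before the clamp is locked (value of joint cam_handle below 1.2 rad and distance of wrench_grip from where it was at the start of the episode above 0.015 m).
It fails at once if the nut is overtightened: pulled on about 0.15 rad past the set torque (value of joint nut above 0.53 rad).
It fails at once if a loose thing on the table is disturbed (moved more than 30 mm) (distance of any of spacer, knuckle_a, knuckle_b, v_block, scribe, spanner, can from where it was at the start of the episode above 0.03 m).
It also fails if it takes over 54 s, if anything falls off the work surface, if the arm or the gripper's body presses on something with over 40 N, if the wrist force passes 120 N, or if a joint passes its speed limit or range.

## Robot

A 6-joint arm with a two-finger parallel gripper is mounted at the origin on the work surface. World frame = base frame: x ahead of the robot, y to its left, z up, the work surface at z = 0. Lengths are in m, angles in rad, forces in N, time in s.
With the tool pointing down it reaches from about 0.425 to 0.95 m from the base axis. Payload 3.5 kg.
Tool frame: the origin (TCP) lies at the very end of the fingers, on their centre line; the grasp point (between the pads) lies 19 mm behind it; y points along the fingers, z is the direction in which the jaws open and shut, and the axes are right-handed (so a half turn about y gives the same grasp; the last joint's range is limited). The gripper opens to 85 mm and grips with 20 to 120 N. Pads are 22 mm wide; open, the fingers measure 114 mm over their backs; the gripper's body (76 mm by 85 mm) begins 54 mm behind the grasp point. The pads swing forward as they close: fully open they stand 13 mm farther back than shut.
Start: joints at [-1.462, 0.286, 1.577, -0, 1.279, -0.15], TCP at [0.173, -0.653, 0.231] pointing down, gripper open.
Joint ranges: [-2.77, 2.77], [-0.9, 2.22], [0.21, 2.48], [-1.53, 4.67], [0.24, 2.81], [-2.84, 2.84]. Speed limits (rad/s): [2.79, 2.79, 3.14, 3.14, 3.14, 3.14].

## Interface

Orientations are given as a unit quaternion [x, y, z, w].
In Python, from plant import ctrl gives the robot as it stands. The module is installed in compiled form; this text tells all that it offers.
- The arm moves only by the tool jog_arm, never from a script. Its argument "deltas" is a list of rows, each a list of 3 entries, a list of its own where there are three numbers: the turn, a rotation vector about the tool's x, y, z in rad, then the shift along the tool's x, y, z in m, then the opening, from 0 (shut) to 1 (fully open). In form: [[[wx, wy, wz], [dx, dy, dz], gripper], ...]. A call has 1 to 10 rows; each row is the pose to reach, as a shift and turn from the pose measured when the call began, along the tool's axes at that moment; what a row does not reach only later rows make up. A row lasts 1/12 s, in which the tool goes at most 41.7 mm and 7.16 degrees, less where a joint would pass 70% of its speed; a pose out of reach is approached as far as the arm can. A call with a gripper value outside its range is refused whole. The fingers move at their own pace and stop on an object; "force" is the grip in N (left out, the last holds). Time passes only in rows, so rows that repeat a pose let the fingers close. It gives the time, the measured TCP pose, the force and the opening at its end, in the units of the state.
- ctrl.get_state(): the state, without advancing time (a new reading comes with each control period).
- ctrl.read_camera(name): name is "scene" or "top" or "wrist"; returns a dict with "pixels" (384x512x3 uint8, blue, green, red), "range_z" (384x512 float32, m along the optical axis (not along the pixel's ray), 0 where there is no reading), "fx", "fy", "cx", "cy" (pixels), "T" (4x4, takes a point from camera to world coordinates); the wrist camera has in their place "mount" (4x4, takes a point from camera to tool coordinates, whose origin is the TCP and whose axes are the tool frame's). Camera axes: x right, y up, looking along -z (the intrinsics and any distortion apply to the point x, -y, -z); pixel columns grow to the right and rows downward; lengths in m; the calibration is good to about 2 mm. A picture is of the moment at which its call begins: read the wrist's pose just before it.
- ctrl.sign_off(): hands the job in, once; it reports no verdict.
The state is a dict: "time": time; "qpos": joint angles; "dq": joint speeds; "joint_efforts": joint torques, N m; "eef_pos": TCP position; "tcp_rot": TCP orientation; "contact_force": force on the tool from outside, world axes, zero at the start; "wrist_torque": the same for the moment, N m; "opening": opening from 0.0 (shut) to 1.0 (fully open).
Only numpy, scipy, OpenCV 4.12 (cv2) and the standard library are available. Lean on these libraries where they do the work, as an engineer would, in place of code of your own. Each camera call takes 0.05 s, during which the arm holds its last target.

## Working session

There is one attempt and no reset: what is moved stays moved. The work goes in short steps, Python scripts to look and compute and a tool call to move; the robot and the scene stay as the last step left them, time stands still between calls to the robot, and variables do not carry over. Pictures are saved under pics/ and viewed, and the job is handed in when it is done.

Besides the shell and the picture viewer there is one more tool, called after "Request:" in YAML: its name, and indented under it one key for each argument. jog_arm: Moves the arm, as the interface text tells. Its arguments: {"type":"object","properties":{"deltas":{"type":"array","items":{"type":"array"}},"force":{"type":"number"}},"required":["deltas"]}

```bash
mkdir -p pics
cat > h.py <<'E'
import numpy as np, cv2
from plant import ctrl
from scipy.spatial.transform import Rotation as R
def cam(n):
    return ctrl.read_camera(n)
def world(c,T=None):
    d=c["range_z"]; h,w=d.shape
    u,v=np.meshgrid(np.arange(w),np.arange(h))
    X=(u-c["cx"])/c["fx"]*d; Y=-(v-c["cy"])/c["fy"]*d
    P=np.stack([X,Y,-d],-1)
    T=c["T"] if T is None else T
    return P@T[:3,:3].T+T[:3,3]
E
python3 - <<'E'
from h import *
s=ctrl.get_state(); print({k:np.round(v,4) for k,v in s.items()})
for n in ["scene","top"]:
    c=cam(n); print(n,[k for k in c],c["fx"],c["T"].round(3).tolist())
    np.savez(n+".npz",**{k:v for k,v in c.items()})
    cv2.imwrite(f"pics/{n}0.png",cv2.resize(c["pixels"],(800,600)))
E
```

```text
{'time': np.float64(0.0), 'qpos': array([-1.462 ,  0.2872,  1.5782,  0.    ,  1.2786, -0.15  ]), 'dq': array([-0.0009, -0.001 ,  0.0006,  0.0021,  0.0009, -0.    ]), 'joint_efforts': array([ 1.60000e-03, -4.05979e+01, -2.92627e+01, -1.00000e-04,
        5.90000e-03, -0.00000e+00]), 'eef_pos': array([ 0.1727, -0.6519,  0.2299]), 'tcp_rot': array([-0.0912,  0.702 , -0.7004,  0.0913]), 'contact_force': array([ 0.5641, -0.5214, -0.4482]), 'wrist_torque': array([ 0.0346, -0.0369, -0.0339]), 'opening': np.float64(0.9994)}
scene ['pixels', 'range_z', 'fx', 'fy', 'cx', 'cy', 'T'] 360.7497359701318 [[-0.904, -0.287, 0.316, 0.877], [0.426, -0.628, 0.651, 0.712], [0.011, 0.723, 0.691, 0.842], [0.0, 0.0, 0.0, 1.0]]
top ['pixels', 'range_z', 'fx', 'fy', 'cx', 'cy', 'T'] 383.04999322966114 [[-0.029, 0.989, -0.148, 0.392], [-0.999, -0.031, -0.01, 0.023], [-0.015, 0.148, 0.989, 1.129], [0.0, 0.0, 0.0, 1.0]]
```

View pics/scene0.png

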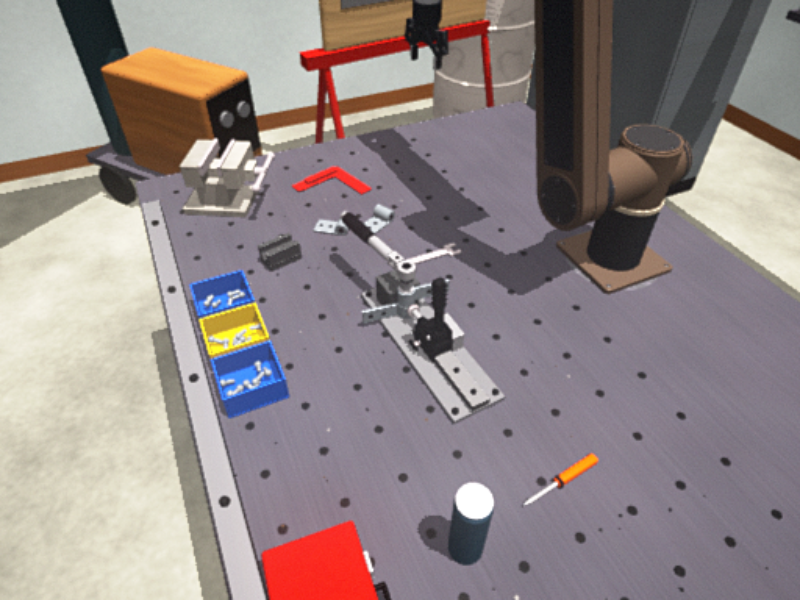

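View pics/top0.png

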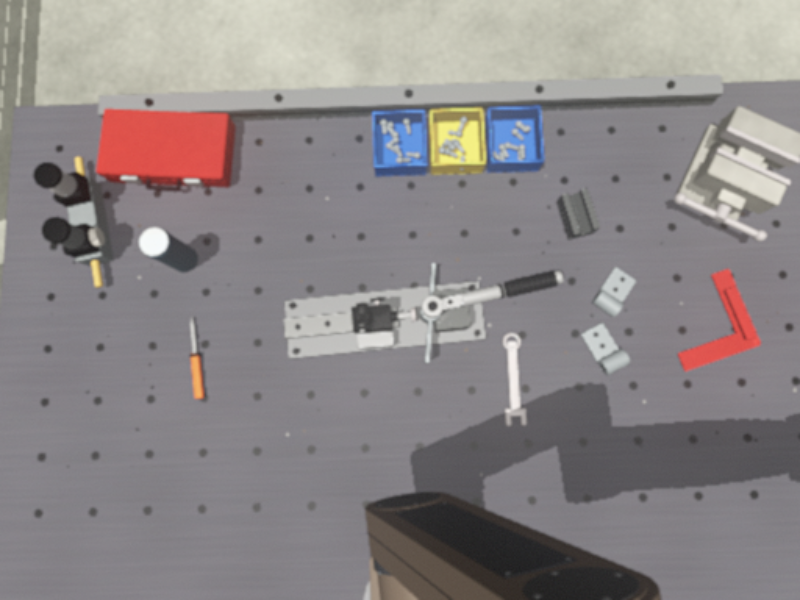

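The top view (800x600) shows the wrench head at (432,307), the grip at about (530,284), the cam grip around (365,317) and the rail running left. A clockwise turn pulls the grip towards the robot. Next I measure these points.

```bash
cat > m.py <<'E'
from h import *
def ray_plane(c,u,v,z):
    d=np.array([(u-c["cx"])/c["fx"],-(v-c["cy"])/c["fy"],-1.]); T=c["T"]
    d=T[:3,:3]@d; o=T[:3,3]; return o+d*(z-o[2])/d[2]
E
python3 - <<'E'
from m import *
c=dict(np.load("top.npz")); W=world(c)
img=c["pixels"]; hsv=cv2.cvtColor(img,cv2.COLOR_BGR2HSV)
for nm,u,v,z in [("head",432,307,.139),("gripL",503,290,.128),("gripR",555,278,.128),("camtop",365,317,.19)]:
    u*=.64;v*=.64; print(nm,ray_plane(c,u,v,z).round(4),W[int(v),int(u)].round(4))
# black things above table
dark=(hsv[...,2]<70)
z=W[...,2]
roi=(W[...,0]>.25)&(W[...,0]<.75)&(abs(W[...,1])<.4)
for nm,m in [("wgrip",dark&roi&(z>.11)&(z<.16)&(W[...,1]<-.05)),("cam",dark&roi&(z>.1)&(W[...,1]>0)),("head",roi&(z>.132)&(z<.145)&~dark),("spacer",roi&(z>.045)&(z<.058)&(W[...,1]>-.05)),("spanner",roi&(z>.003)&(z<.015)&(W[...,1]<-.05)&(W[...,1]>-.3)&(hsv[...,2]>120))]:
    P=W[m]; print(nm,len(P)); 
    if len(P)>3: print(P.mean(0).round(4),P.min(0).round(4),P.max(0).round(4)); 
    if nm=="wgrip": 
        e,v=np.linalg.eigh(np.cov(P[:,:2].T)); print("axis",v[:,1])
c2=dict(np.load("scene.npz")); W2=world(c2); d2=cv2.cvtColor(c2["pixels"],cv2.COLOR_BGR2HSV)[...,2]<70
for nm,m in [("cam",d2&(W2[...,2]>.12)&(W2[...,2]<.21)&(W2[...,0]>.3)&(W2[...,0]<.65)&(W2[...,1]>0)&(W2[...,1]<.3)),("wg",d2&(W2[...,2]>.11)&(W2[...,2]<.16)&(W2[...,0]>.3)&(W2[...,0]<.65)&(W2[...,1]<0.02)&(W2[...,1]>-.35))]:
    P=W2[m]; print(nm,len(P),P.mean(0).round(4),P.min(0).round(4),P.max(0).round(4))
s=ctrl.get_state(); print(R.from_quat(s["tcp_rot"]).as_matrix().round(3))
E
```

```text
head [ 0.5199 -0.0268  0.139 ] [ 0.5213 -0.0257  0.1377]
gripL [ 0.5465 -0.1483  0.128 ] [ 0.546  -0.1436  0.1422]
gripR [ 0.5643 -0.2372  0.128 ] [ 0.5646 -0.2337  0.1401]
camtop [0.5007 0.0821 0.19  ] [0.5033 0.0837 0.187 ]
wgrip 174
[ 0.5557 -0.1933  0.1386] [ 0.5383 -0.2338  0.1311] [ 0.5742 -0.1511  0.1447]
axis [-0.20937112  0.97783625]
cam 43
[0.406  0.0306 1.0163] [0.3924 0.0233 0.103 ] [0.5198 0.0974 1.1295]
head 620
[ 0.538  -0.1121  0.1382] [ 0.5031 -0.2479  0.132 ] [0.5765 0.0866 0.1446]
spacer 528
[0.5006 0.0568 0.0527] [ 0.4316 -0.0389  0.0451] [0.6111 0.1154 0.058 ]
spanner 1225
[ 0.4946 -0.152   0.0071] [ 0.251  -0.2991  0.003 ] [ 0.7499 -0.0501  0.015 ]
cam 178 [0.5167 0.0964 0.1645] [0.5029 0.082  0.1203] [0.525  0.104  0.1962]
wg 174 [ 0.5574 -0.1716  0.1367] [ 0.5166 -0.2303  0.1101] [ 0.5758 -0.0127  0.1454]
[[-0.967 -0.     0.256]
 [-0.256  0.002 -0.967]
 [-0.    -1.    -0.002]]
```

```bash
cat >> m.py <<'E'
def delta(p,yaw=None):
    "p world target; yaw = angle of tool z in the xy plane (tool kept down)"
    s=ctrl.get_state(); M=R.from_quat(s["tcp_rot"]); d=M.inv().apply(np.array(p)-s["eef_pos"])
    w=np.zeros(3)
    if yaw is not None:
        z=np.array([np.cos(yaw),np.sin(yaw),0]); y=np.array([0,0,-1.]); x=np.cross(y,z)
        w=(M.inv()*R.from_matrix(np.stack([x,y,z],1))).as_rotvec()
    print("rot",w.round(3),"shift",d.round(3),"dist",np.linalg.norm(d).round(3))
def st():
    s=ctrl.get_state(); print("t",round(float(s["time"]),2),"p",s["eef_pos"].round(4),"f",s["contact_force"].round(1),"open",round(float(s["opening"]),3),"q",s["qpos"].round(2)); return s
E
python3 -c "
from m import *
delta([.46,-.35,.24]);delta([.512,.03,.24],np.radians(-86.5))"
```

```text
rot [0. 0. 0.] shift [-0.355 -0.009 -0.218] dist 0.417
rot [ 0.002  0.198 -0.   ] shift [-0.503 -0.009 -0.572] dist 0.762
```

Request:
jog_arm:
  deltas:
    - [[0, 0, 0], [-0.355, -0.009, -0.218], 0]
    - [[0, 0, 0], [-0.355, -0.009, -0.218], 0]
    - [[0, 0, 0], [-0.355, -0.009, -0.218], 0]
    - [[0, 0, 0], [-0.355, -0.009, -0.218], 0]
    - [[0, 0, 0], [-0.355, -0.009, -0.218], 0]
    - [[0, 0, 0], [-0.355, -0.009, -0.218], 0]
    - [[0, 0, 0], [-0.355, -0.009, -0.218], 0]
    - [[0, 0, 0], [-0.355, -0.009, -0.218], 0]
    - [[0, 0, 0], [-0.355, -0.009, -0.218], 0]
    - [[0, 0, 0], [-0.355, -0.009, -0.218], 0]

```text
time: 0.93
eef_pos: [0.4607, -0.3486, 0.2393]
tcp_rot: [-0.091, 0.702, -0.7, 0.091]
contact_force: [0.5, -0.6, -0.1]
opening: 0.001
```

```bash
python3 -c "
from m import *
st();delta([.512,.025,.24],np.radians(-86.5))"
```

```text
t 0.93 p [ 0.4607 -0.3486  0.2393] f [ 0.5 -0.6 -0.1] open 0.001 q [-0.82  0.07  1.81  0.    1.26  0.49]
rot [0.003 0.198 0.   ] shift [-0.145  0.    -0.348] dist 0.377
```

Request:
jog_arm:
  deltas:
    - [[0, 0.1, 0], [-0.145, 0, -0.348], 0]
    - [[0, 0.198, 0], [-0.145, 0, -0.348], 0]
    - [[0, 0.198, 0], [-0.145, 0, -0.348], 0]
    - [[0, 0.198, 0], [-0.145, 0, -0.348], 0]
    - [[0, 0.198, 0], [-0.145, 0, -0.348], 0]
    - [[0, 0.198, 0], [-0.145, 0, -0.348], 0]
    - [[0, 0.198, 0], [-0.145, 0, -0.348], 0]
    - [[0, 0.198, 0], [-0.145, 0, -0.348], 0]
    - [[0, 0.198, 0], [-0.145, 0, -0.348], 0]
    - [[0, 0.198, 0], [-0.145, 0, -0.348], 0]

```text
time: 1.77
eef_pos: [0.5114, 0.0306, 0.2398]
tcp_rot: [-0.024, 0.709, -0.705, 0.023]
contact_force: [-0.1, 0.5, 0.0]
opening: 0.003
```

Run:
```python
from m import *
st();delta([.512,.035,.148],np.radians(-86.5))
for n in ["wrist","scene"]:
    c=cam(n); cv2.imwrite(f"pics/{n}1.png",cv2.resize(c["pixels"],(800,600)))
```

```text
t 1.77 p [0.5114 0.0306 0.2398] f [-0.1  0.5  0. ] open 0.003 q [-0.14 -0.08  1.96  0.01  1.27  1.36]
rot [0.005 0.006 0.001] shift [-0.001  0.092 -0.004] dist 0.092
```

View pics/wrist1.png

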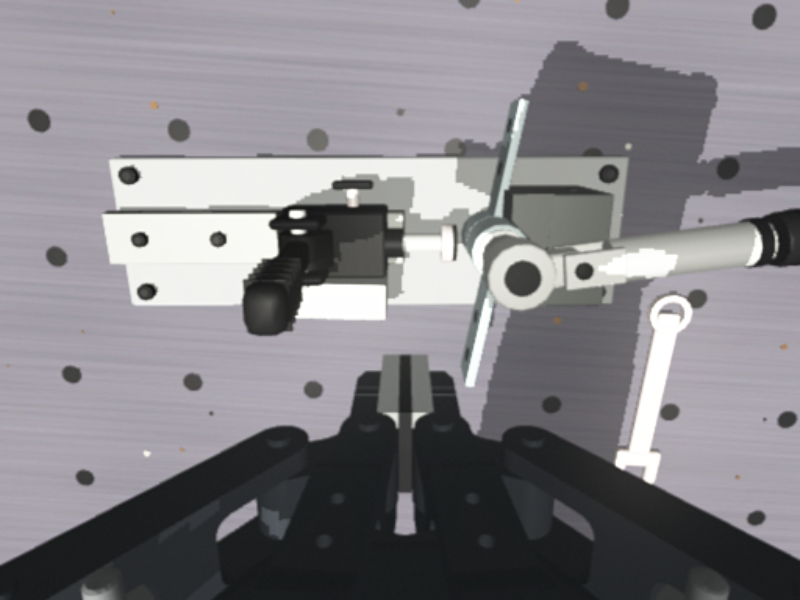

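View pics/scene1.png

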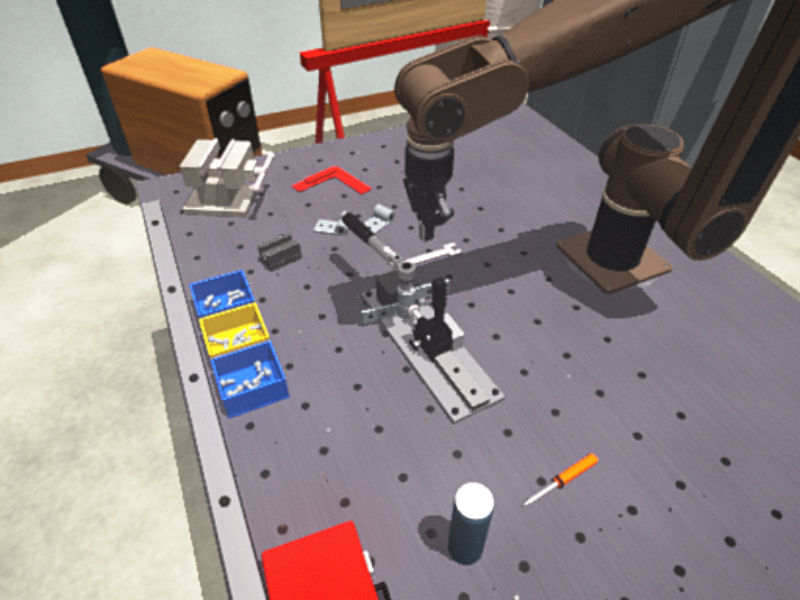

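Request:
jog_arm:
  deltas:
    - [[0, 0, 0], [-0.001, 0.04, -0.004], 0]
    - [[0, 0, 0], [-0.001, 0.08, -0.004], 0]
    - [[0, 0, 0], [-0.001, 0.092, -0.004], 0]
    - [[0, 0, 0], [-0.001, 0.092, -0.004], 0]

```text
time: 2.2
eef_pos: [0.5087, 0.03, 0.1432]
tcp_rot: [-0.026, 0.708, -0.705, 0.018]
contact_force: [0.5, -0.9, 0.2]
opening: 0.002
```

Run:
```python
from m import *
st()
s=ctrl.get_state(); c=cam("wrist"); cv2.imwrite("pics/wrist2.png",cv2.resize(c["pixels"],(800,600)))
Tw=np.eye(4); Tw[:3,:3]=R.from_quat(s["tcp_rot"]).as_matrix(); Tw[:3,3]=s["eef_pos"]
W=world(c,Tw@c["mount"]); m=(W[...,2]>.13)&(W[...,2]<.2)&(W[...,1]>.065)&(W[...,1]<.13)&(W[...,0]>.47)&(W[...,0]<.56)&(c["range_z"]>0)
P=W[m]; print(len(P),np.percentile(P,[2,50,98],axis=0).round(4))
delta([.508,.105,.148],np.radians(-86.5))
```

```text
t 2.2 p [0.5087 0.03   0.1432] f [ 0.5 -0.9  0.2] open 0.002 q [-0.14  0.02  2.05  0.    1.09  1.37]
7293 [[0.5045 0.0782 0.1385]
 [0.5204 0.0842 0.1835]
 [0.5252 0.0982 0.1954]]
rot [0.003 0.002 0.006] shift [-0.002 -0.002 -0.075] dist 0.075
```

View pics/wrist2.png

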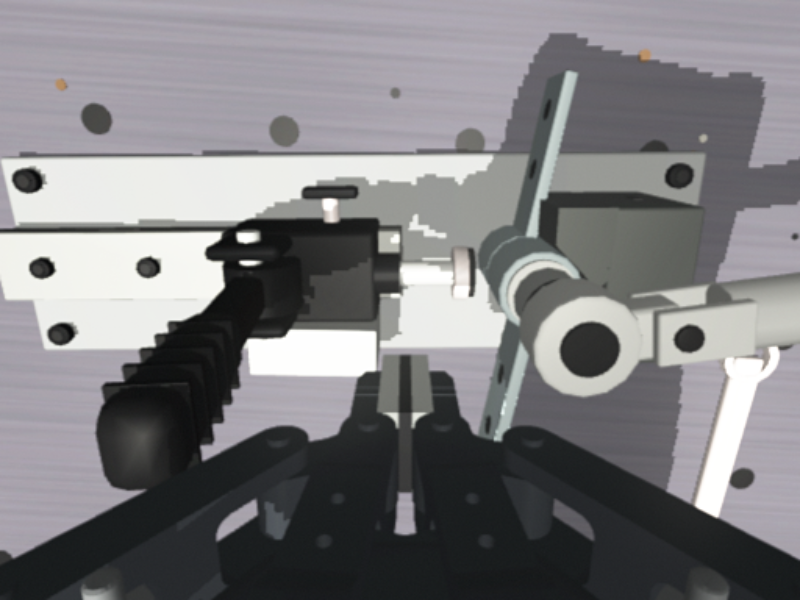

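Request:
jog_arm:
  deltas:
    - [[0, 0, 0], [-0.004, -0.004, -0.02], 0]
    - [[0, 0, 0], [-0.004, -0.004, -0.035], 0]
    - [[0, 0, 0], [-0.004, -0.004, -0.05], 0]
    - [[0, 0, 0], [-0.003, -0.004, -0.065], 0]
    - [[0, 0, 0], [-0.003, -0.004, -0.08], 0]
    - [[0, 0, 0], [-0.003, -0.004, -0.09], 0]

```text
time: 2.75
eef_pos: [0.5105, 0.1193, 0.1539]
tcp_rot: [-0.022, 0.707, -0.706, 0.022]
contact_force: [0.3, -2.4, -0.3]
opening: 0.003
```

Run:
```python
from m import *
st()
c=cam("scene"); cv2.imwrite("pics/s3.png",cv2.resize(c["pixels"][100:300,180:400],(800,600)))
```

```text
t 2.75 p [0.5105 0.1193 0.1539] f [ 0.3 -2.4 -0.3] open 0.003 q [0.04 0.03 2.01 0.   1.1  1.54]
```

View pics/s3.png

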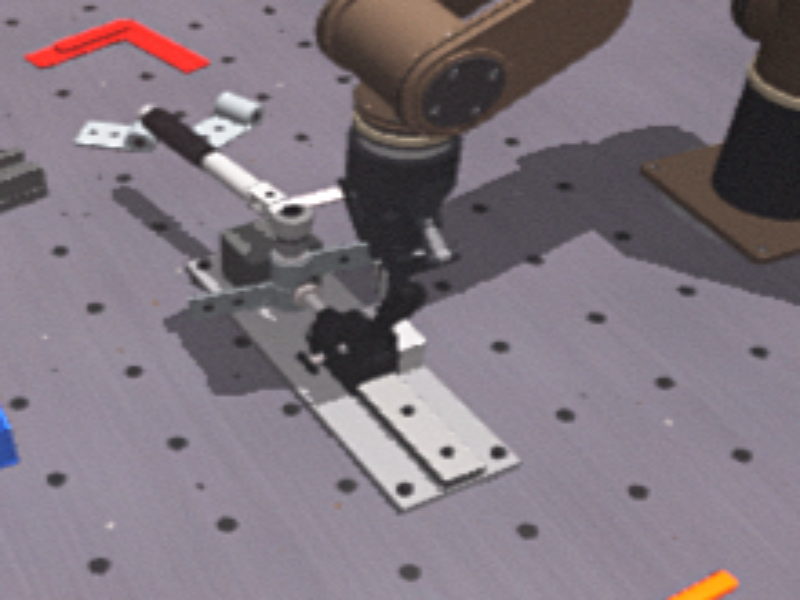

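The handle is following the fingers, now around (400,295) and leaning away from the hinge. I keep pushing.

Request:
jog_arm:
  deltas:
    - [[0, 0, 0], [0.001, 0.004, -0.015], 0]
    - [[0, 0, 0], [0.001, 0.006, -0.03], 0]
    - [[0, 0, 0], [0.002, 0.006, -0.045], 0]
    - [[0, 0, 0], [0.002, 0.006, -0.05], 0]
    - [[0, 0, 0], [0.002, 0.006, -0.05], 0]
    - [[0, 0, 0], [0.002, 0.006, -0.05], 0]

```text
time: 3.3
eef_pos: [0.5054, 0.1704, 0.1485]
tcp_rot: [-0.022, 0.708, -0.705, 0.022]
contact_force: [0.7, -0.1, 0.1]
opening: 0.002
```

Run:
```python
from m import *
st()
c=cam("scene"); cv2.imwrite("pics/s4.png",cv2.resize(c["pixels"][100:300,180:400],(800,600)))
```

```text
t 3.3 p [0.5054 0.1704 0.1485] f [ 0.7 -0.1  0.1] open 0.002 q [0.13 0.06 2.   0.   1.09 1.64]
```

View pics/s4.png

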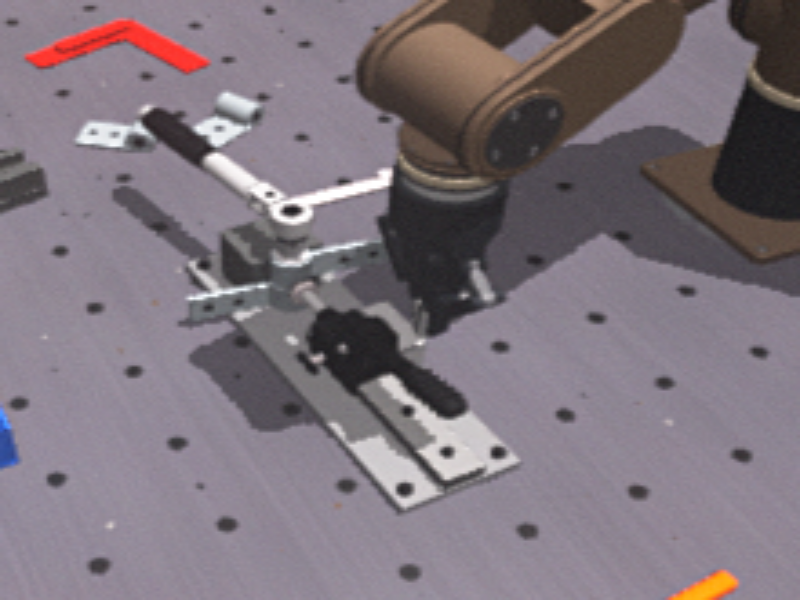

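Run:
```python
from m import *
c=cam("scene"); W=world(c); d=cv2.cvtColor(c["pixels"],cv2.COLOR_BGR2HSV)[...,2]<70
m=d&(W[...,0]>.47)&(W[...,0]<.55)&(W[...,1]>.17)&(W[...,1]<.25)&(W[...,2]>.045)&(W[...,2]<.14); P=W[m]
print(len(P),np.percentile(P,[2,50,98],axis=0).round(3)); print("slope",np.polyfit(P[:,1],P[:,2],1))
st();delta([.605,-.188,.24],.208);delta([.505,.15,.24])
```

```text
141 [[0.497 0.171 0.084]
 [0.511 0.2   0.096]
 [0.518 0.223 0.103]]
slope [0.17959554 0.05986205]
t 3.4 p [0.5052 0.1701 0.1481] f [ 0.1 -0.4  0.5] open -0.001 q [0.13 0.06 2.   0.   1.09 1.64]
rot [ 0.003 -1.717 -0.003] shift [-0.077 -0.093  0.363] dist 0.383
rot [0. 0. 0.] shift [ 0.002 -0.092  0.02 ] dist 0.094
```

Handle slope is about 10–12° above level, with its end at about 224 mm in y, so it is locked. I lift off and go to the far side of the wrench grip.

Request:
jog_arm:
  deltas:
    - [[0, 0, 0], [0, -0.04, 0.005], 0]
    - [[0, 0, 0], [0, -0.08, 0.01], 0]
    - [[0, -0.1, 0], [0, -0.093, 0.04], 0]
    - [[0, -0.22, 0], [-0.01, -0.093, 0.08], 0]
    - [[0, -0.34, 0], [-0.02, -0.093, 0.12], 0]
    - [[0, -0.46, 0], [-0.03, -0.093, 0.16], 0]
    - [[0, -0.58, 0], [-0.04, -0.093, 0.2], 0]
    - [[0, -0.7, 0], [-0.05, -0.093, 0.24], 0]
    - [[0, -0.82, 0], [-0.06, -0.093, 0.28], 0]
    - [[0, -0.94, 0], [-0.07, -0.093, 0.32], 0]

```text
time: 4.23
eef_pos: [0.5919, -0.1384, 0.2401]
tcp_rot: [-0.338, 0.622, -0.62, 0.339]
contact_force: [0.7, -0.4, 0.5]
opening: -0.005
```

Run:
```python
from m import *
st();delta([.605,-.188,.24],.208)
```

```text
t 4.23 p [ 0.5919 -0.1384  0.2401] f [ 0.7 -0.4  0.5] open -0.005 q [-0.4   0.13  1.74  0.    1.27  0.17]
rot [ 0.001 -0.78  -0.003] shift [ 0.035 -0.     0.038] dist 0.051
```

Request:
jog_arm:
  deltas:
    - [[0, -0.12, 0], [0.035, 0, 0.038], 0]
    - [[0, -0.24, 0], [0.035, 0, 0.038], 0]
    - [[0, -0.36, 0], [0.035, 0, 0.038], 0]
    - [[0, -0.48, 0], [0.035, 0, 0.038], 0]
    - [[0, -0.6, 0], [0.035, 0, 0.038], 0]
    - [[0, -0.72, 0], [0.035, 0, 0.038], 0]
    - [[0, -0.78, 0], [0.035, 0, 0.038], 0]
    - [[0, -0.78, 0], [0.035, 0, 0.038], 0]

```text
time: 4.9
eef_pos: [0.6046, -0.1893, 0.2399]
tcp_rot: [-0.548, 0.446, -0.444, 0.55]
contact_force: [0.1, 0.9, 0.1]
opening: -0.0
```

Run:
```python
from m import *
s=st();delta([.605,-.188,.112],.208)
c=cam("wrist"); cv2.imwrite("pics/w5.png",cv2.resize(c["pixels"],(800,600)))
Tw=np.eye(4); Tw[:3,:3]=R.from_quat(s["tcp_rot"]).as_matrix(); Tw[:3,3]=s["eef_pos"]
W=world(c,Tw@c["mount"]); d=cv2.cvtColor(c["pixels"],cv2.COLOR_BGR2HSV)[...,2]<90
m=d&(W[...,2]>.12)&(W[...,2]<.15)&(W[...,1]<-.12)&(W[...,1]>-.28)&(W[...,0]>.5)&(W[...,0]<.62); P=W[m]
print(len(P),np.percentile(P,[2,50,98],axis=0).round(3))
```

```text
t 4.9 p [ 0.6046 -0.1893  0.2399] f [0.1 0.9 0.1] open -0.0 q [-0.46  0.19  1.67  0.    1.28 -0.67]
rot [-0.     0.    -0.004] shift [-0.001  0.128  0.001] dist 0.128
4022 [[ 0.538 -0.233  0.129]
 [ 0.556 -0.187  0.14 ]
 [ 0.574 -0.142  0.143]]
```

View pics/w5.png

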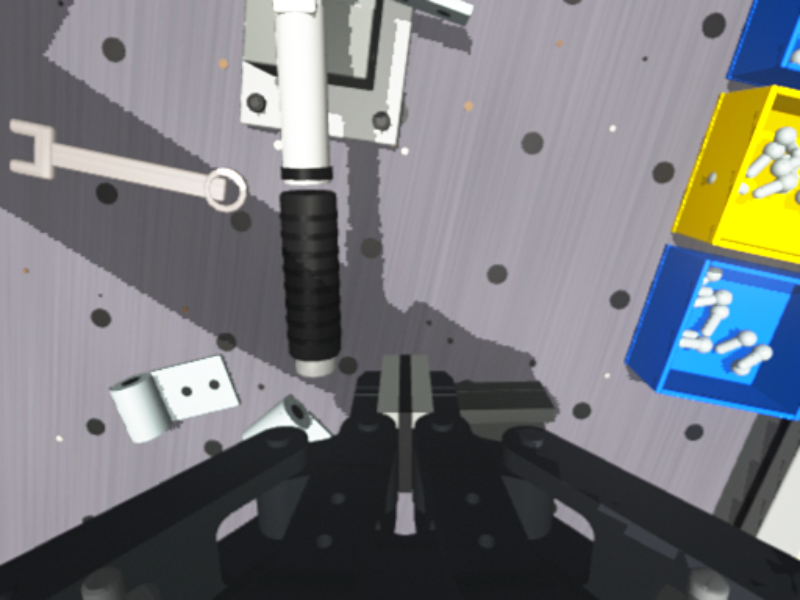

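The grip is where expected (image (312,275), centre about (0.556, -0.193)), and the fingers are clear on the far side. I descend.

Request:
jog_arm:
  deltas:
    - [[0, 0, 0], [0, 0.04, 0.002], 0]
    - [[0, 0, 0], [0, 0.08, 0.002], 0]
    - [[0, 0, 0], [0, 0.115, 0.002], 0]
    - [[0, 0, 0], [0, 0.128, 0.002], 0]
    - [[0, 0, 0], [0, 0.128, 0.002], 0]

```text
time: 5.37
eef_pos: [0.6035, -0.1872, 0.1071]
tcp_rot: [-0.548, 0.451, -0.442, 0.548]
contact_force: [-0.9, 0.3, -0.5]
opening: -0.001
```

Request:
jog_arm:
  deltas:
    - [[0, 0, 0], [0, 0, -0.008], 0]
    - [[0, 0, 0], [0, 0, -0.014], 0]
    - [[0, 0, 0], [0, 0, -0.018], 0]
    - [[0, 0, 0], [0, 0, -0.02], 0]

```text
time: 5.7
eef_pos: [0.5844, -0.1921, 0.1097]
tcp_rot: [-0.548, 0.449, -0.444, 0.549]
contact_force: [0.4, -0.3, -0.3]
opening: -0.005
```

Run:
```python
from m import *
st()
c=cam("scene"); cv2.imwrite("pics/s6.png",cv2.resize(c["pixels"][80:230,160:360],(800,600)))
```

```text
t 5.7 p [ 0.5844 -0.1921  0.1097] f [ 0.4 -0.3 -0.3] open -0.005 q [-0.48  0.29  1.81  0.    1.05 -0.69]
```

View pics/s6.png

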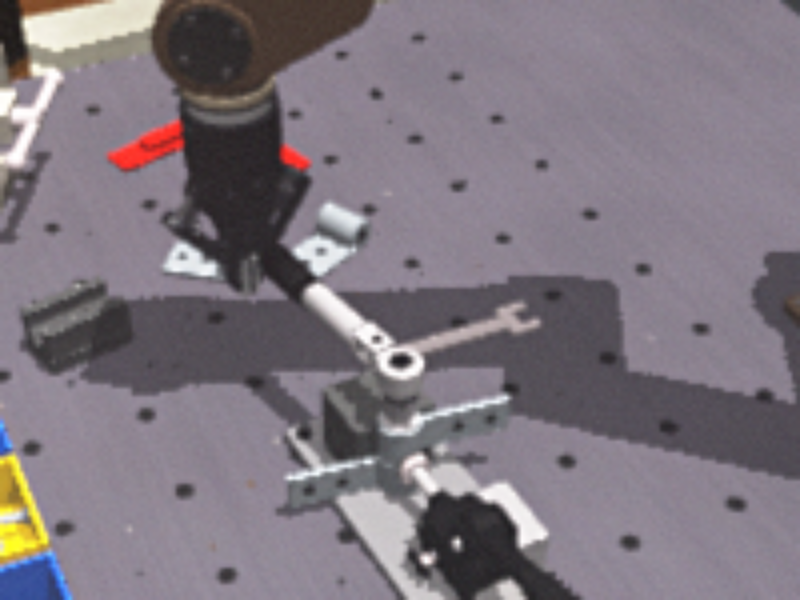

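Request:
jog_arm:
  deltas:
    - [[0, 0.015, 0], [0, 0, -0.003], 0]
    - [[0, 0.03, 0], [0, 0, -0.006], 0]
    - [[0, 0.045, 0], [0, 0, -0.009], 0]
    - [[0, 0.06, 0], [0, 0, -0.012], 0]

```text
time: 6.08
eef_pos: [0.5768, -0.195, 0.1111]
tcp_rot: [-0.531, 0.462, -0.465, 0.537]
contact_force: [12.6, -0.2, -6.4]
opening: 0.0
```

Request:
jog_arm:
  deltas:
    - [[0, 0.015, 0], [0, 0, -0.003], 0]
    - [[0, 0.03, 0], [0, 0, -0.006], 0]
    - [[0, 0.045, 0], [0, 0, -0.009], 0]

```text
time: 6.33
eef_pos: [0.5724, -0.1968, 0.1126]
tcp_rot: [-0.518, 0.47, -0.482, 0.528]
contact_force: [12.8, 0.5, -7.0]
opening: 0.001
```

```bash
python3 -c "
from m import *
st()"
```

```text
t 6.33 p [ 0.5724 -0.1968  0.1126] f [12.8  0.5 -7. ] open 0.001 q [-0.5   0.25  1.85  0.01  1.02 -0.6 ]
```

Request:
jog_arm:
  deltas:
    - [[0, 0.015, 0], [0, 0.001, -0.008], 0]
    - [[0, 0.03, 0], [0, 0.002, -0.012], 0]
    - [[0, 0.045, 0], [0, 0.002, -0.015], 0]

```text
time: 6.58
eef_pos: [0.5626, -0.1994, 0.1128]
tcp_rot: [-0.503, 0.477, -0.499, 0.519]
contact_force: [12.6, -0.9, -5.6]
opening: 0.001
```

Request:
jog_arm:
  deltas:
    - [[0, 0.02, 0], [0, 0.001, -0.008], 0]
    - [[0, 0.035, 0], [0, 0.002, -0.012], 0]
    - [[0, 0.05, 0], [0, 0.002, -0.015], 0]

```text
time: 6.83
eef_pos: [0.5533, -0.2015, 0.1135]
tcp_rot: [0.487, -0.485, 0.517, -0.51]
contact_force: [14.1, -1.5, -3.6]
opening: 0.002
```

Run:
```python
from m import *
st();delta([.5,-.2,.112],.05)
c=cam("top"); np.savez("t7.npz",**c); cv2.imwrite("pics/t7.png",cv2.resize(c["pixels"][130:280,230:430],(800,600)))
```

```text
t 6.83 p [ 0.5533 -0.2015  0.1135] f [14.1 -1.5 -3.6] open 0.002 q [-0.53  0.2   1.92  0.02  0.98 -0.54]
rot [-0.055 -0.056  0.011] shift [-0.001 -0.001 -0.053] dist 0.053
```

View pics/t7.png

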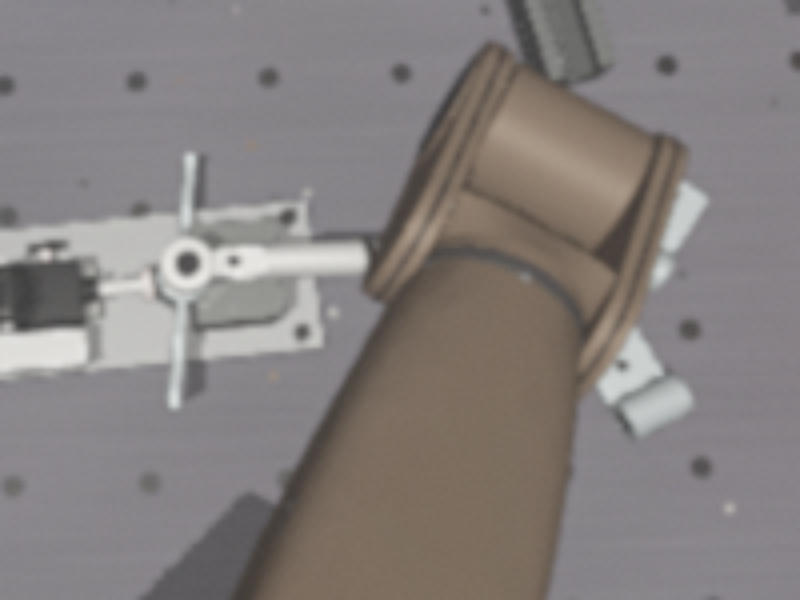

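Request:
jog_arm:
  deltas:
    - [[-0.02, 0.015, 0], [0, 0.001, -0.008], 0]
    - [[-0.03, 0.03, 0], [0, 0.002, -0.012], 0]
    - [[-0.04, 0.045, 0], [0, 0.002, -0.015], 0]

```text
time: 7.13
eef_pos: [0.5441, -0.2032, 0.1141]
tcp_rot: [0.481, -0.502, 0.525, -0.491]
contact_force: [15.1, -1.6, -4.1]
opening: -0.001
```

Run:
```python
from m import *
st()
c=cam("top"); np.savez("t8.npz",**c); cv2.imwrite("pics/t8.png",cv2.resize(c["pixels"][160:220,250:330],(800,600)))
```

```text
t 7.13 p [ 0.5441 -0.2032  0.1141] f [15.1 -1.6 -4.1] open -0.001 q [-0.53  0.19  1.92  0.    1.   -0.48]
```

View pics/t8.png

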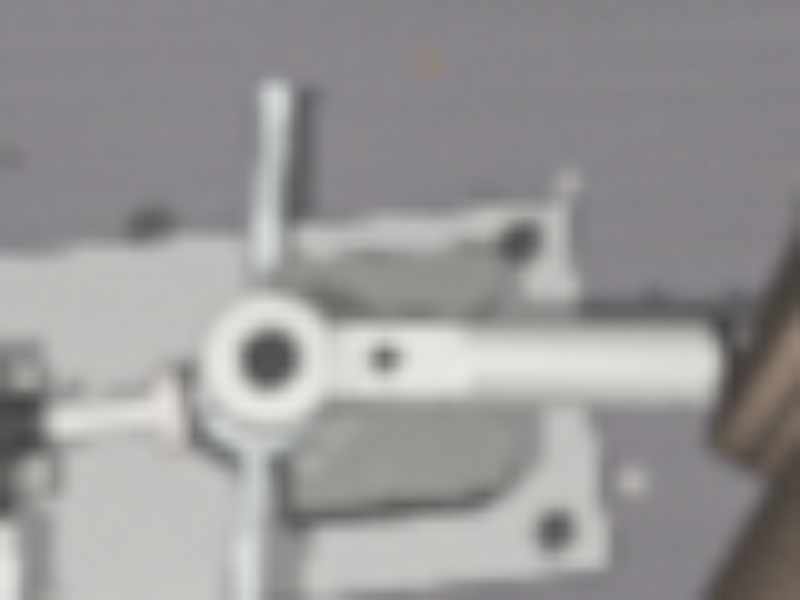

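The pin at (385,357) still lies on the line from the head (270,357) to the handle end (700,363), so the wrench is straight. I keep going.

Request:
jog_arm:
  deltas:
    - [[0, 0.015, 0], [-0.001, 0.001, -0.007], 0]
    - [[0, 0.03, 0], [-0.001, 0.002, -0.011], 0]
    - [[0, 0.04, 0], [-0.001, 0.002, -0.013], 0]

```text
time: 7.43
eef_pos: [0.5374, -0.2039, 0.1155]
tcp_rot: [0.467, -0.506, 0.541, -0.483]
contact_force: [15.6, -2.8, -4.6]
opening: -0.003
```

Request:
jog_arm:
  deltas:
    - [[0, 0.015, 0], [-0.001, 0.001, -0.007], 0]
    - [[0, 0.03, 0], [-0.001, 0.002, -0.011], 0]

```text
time: 7.6
eef_pos: [0.5334, -0.2044, 0.1169]
tcp_rot: [0.454, -0.506, 0.556, -0.478]
contact_force: [15.1, -3.3, -1.4]
opening: 0.005
```

Request:
jog_arm:
  deltas:
    - [[-0.02, 0.01, 0], [-0.001, 0.003, -0.008], 0]
    - [[-0.03, 0.02, 0], [-0.001, 0.005, -0.012], 0]

```text
time: 7.77
eef_pos: [0.5295, -0.2048, 0.1163]
tcp_rot: [0.451, -0.512, 0.56, -0.469]
contact_force: [14.4, -0.5, 7.2]
opening: 0.002
```

Request:
jog_arm:
  deltas:
    - [[-0.02, 0.01, 0], [-0.001, 0.003, -0.008], 0]
    - [[-0.03, 0.02, 0], [-0.001, 0.005, -0.012], 0]

```text
time: 7.93
eef_pos: [0.5262, -0.205, 0.1161]
tcp_rot: [0.447, -0.518, 0.565, -0.46]
contact_force: [15.0, -0.6, 6.9]
opening: -0.001
```

Run:
```python
from m import *
st();delta([.5,-.2,.112],-.1)
c=cam("top"); np.savez("t9.npz",**c); cv2.imwrite("pics/t9.png",cv2.resize(c["pixels"][160:220,250:330],(800,600)))
```

```text
t 7.93 p [ 0.5262 -0.205   0.1161] f [15.  -0.6  6.9] open -0.001 q [-0.55  0.14  1.98 -0.    0.96 -0.37]
rot [-0.062 -0.076  0.031] shift [-0.     0.002 -0.027] dist 0.027
```

View pics/t9.png

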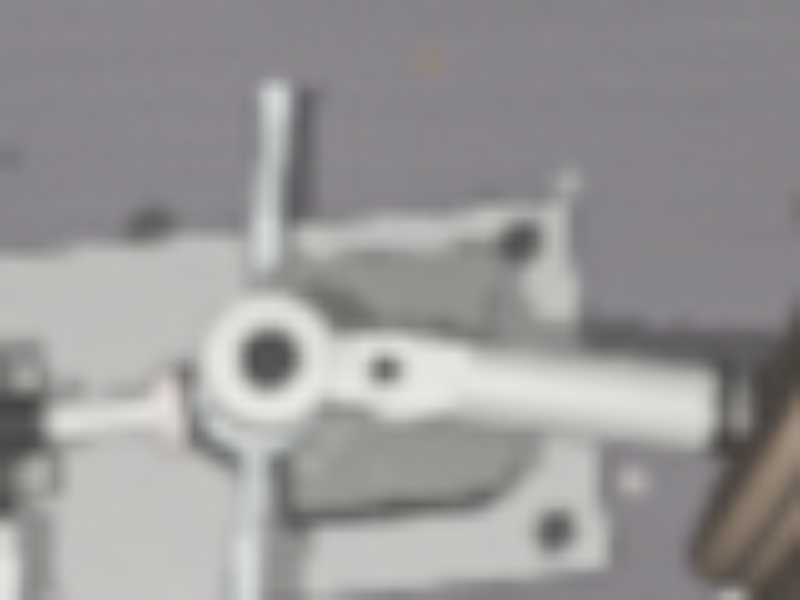

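Head (270,357), pin (385,370) and handle end (705,408) are still collinear, about 0.35 rad turned. The break should come soon.

Request:
jog_arm:
  deltas:
    - [[-0.02, 0.02, 0.01], [-0.001, 0.001, -0.008], 0]
    - [[-0.02, 0.03, 0.01], [-0.001, 0.001, -0.012], 0]

```text
time: 8.15
eef_pos: [0.5223, -0.2051, 0.1198]
tcp_rot: [0.436, -0.526, 0.572, -0.454]
contact_force: [16.1, -4.2, -1.3]
opening: -0.002
```

Request:
jog_arm:
  deltas:
    - [[-0.02, 0.02, 0.01], [-0.001, 0.001, -0.008], 0]
    - [[-0.02, 0.03, 0.01], [-0.001, 0.001, -0.012], 0]

```text
time: 8.32
eef_pos: [0.5187, -0.2051, 0.1232]
tcp_rot: [0.424, -0.533, 0.579, -0.448]
contact_force: [16.5, -5.1, -2.0]
opening: -0.003
```

Run:
```python
from m import *
st();delta([.5,-.2,.112],-.15)
c=cam("top"); np.savez("t10.npz",**c); cv2.imwrite("pics/t10.png",cv2.resize(c["pixels"][160:220,250:330],(800,600)))
```

```text
t 8.32 p [ 0.5187 -0.2051  0.1232] f [16.5 -5.1 -2. ] open -0.003 q [-0.56  0.11  2.    0.01  0.96 -0.33]
rot [-0.071 -0.092  0.017] shift [-0.001  0.01  -0.02 ] dist 0.022
```

View pics/t10.png

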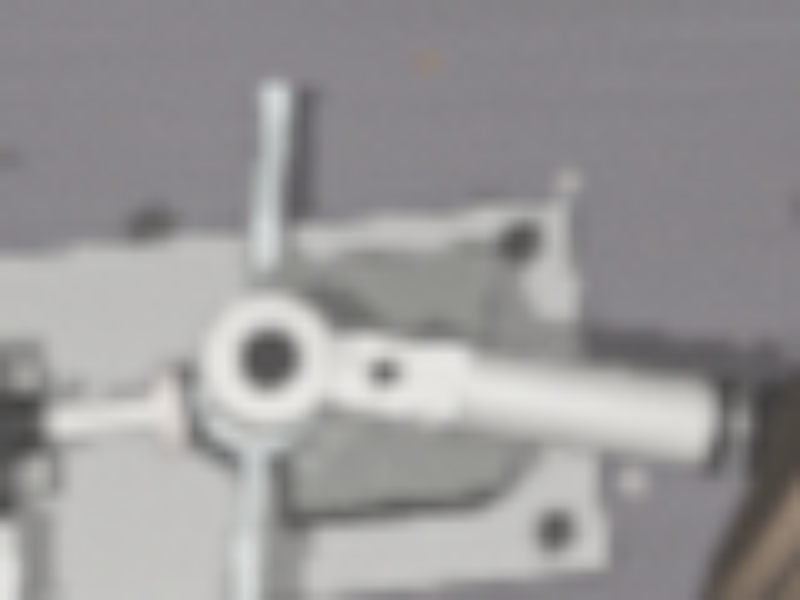

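The wrench is still straight, but the fingertip is creeping up (z = 0.123). I back off, go lower, and level the tool before going on.

Request:
jog_arm:
  deltas:
    - [[-0.03, 0, 0.01], [0, 0, 0.008], 0]
    - [[-0.07, 0, 0.017], [0, 0, 0.015], 0]
    - [[-0.07, 0, 0.017], [0, 0.01, 0.015], 0]
    - [[-0.07, 0, 0.017], [0, 0.015, 0.015], 0]
    - [[-0.07, 0, 0.017], [0, 0.015, 0.015], 0]

```text
time: 8.78
eef_pos: [0.5315, -0.2081, 0.1066]
tcp_rot: [-0.436, 0.559, -0.555, 0.436]
contact_force: [-0.7, -0.2, -0.7]
opening: 0.001
```

Run:
```python
from m import *
st();delta([.515,-.2,.104],-.12)
c=cam("top"); np.savez("t11.npz",**c); cv2.imwrite("pics/t11.png",cv2.resize(c["pixels"][160:220,250:330],(800,600)))
```

```text
t 8.78 p [ 0.5315 -0.2081  0.1066] f [-0.7 -0.2 -0.7] open 0.001 q [-0.55  0.2   1.93  0.    1.02 -0.31]
rot [ 0.004 -0.122 -0.004] shift [-0.004  0.003 -0.018] dist 0.019
```

View pics/t11.png

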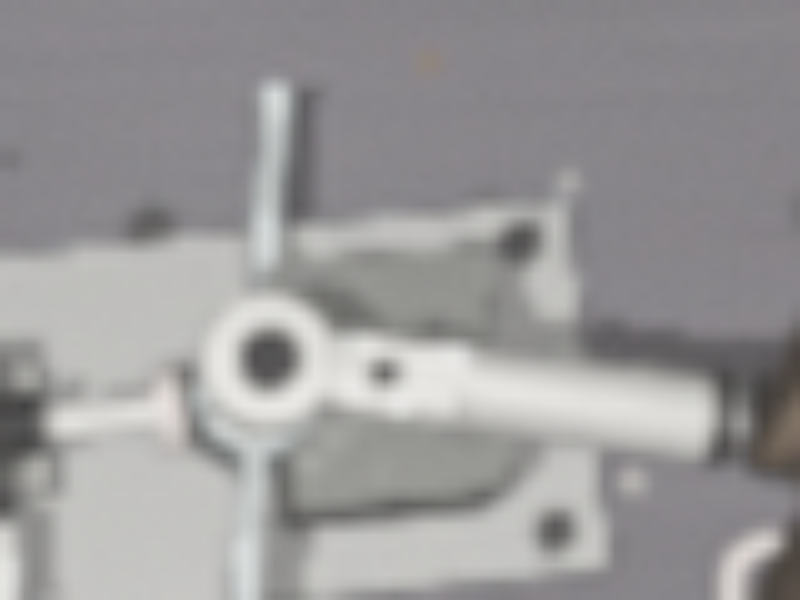

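Request:
jog_arm:
  deltas:
    - [[0, -0.03, 0], [-0.003, 0, -0.008], 0]
    - [[0, -0.06, 0], [-0.003, 0, -0.012], 0]
    - [[-0.01, -0.06, 0], [-0.003, 0.001, -0.016], 0]
    - [[-0.01, -0.06, 0], [-0.003, 0.001, -0.02], 0]
    - [[-0.01, -0.06, 0], [-0.003, 0.001, -0.022], 0]

```text
time: 9.25
eef_pos: [0.5158, -0.2015, 0.1072]
tcp_rot: [0.451, -0.543, 0.545, -0.454]
contact_force: [16.9, -3.6, -9.4]
opening: 0.002
```

```bash
cat > ang.py <<'E'
from m import *
def ang(c):
    # bright handle pixels between head and grip: angle of mid shaft by range height, and pin line
    W=world(c); v=cv2.cvtColor(c["pixels"],cv2.COLOR_BGR2HSV)[...,2]
    m=(W[...,2]>.122)&(W[...,2]<.15)&(W[...,0]>.45)&(W[...,0]<.6)&(v>140)
    P=W[m][:,:2]; hd=P[(abs(P[:,1]+.027)<.03)]
    sh=P[(P[:,1]<-.075)&(P[:,1]>-.125)]
    k,b=np.polyfit(sh[:,1],sh[:,0],1)
    print("n",len(sh),"slope",round(float(np.arctan(k)),3),"x at y=-.027: ",round(float(k*-.027+b),4),"shaft mean",sh.mean(0).round(4))
if __name__=="__main__":
    for f in ["top.npz","t8.npz","t9.npz","t10.npz","t11.npz"]:
        try: print(f); ang(dict(np.load(f)))
        except Exception as e: print(e)
    st(); c=cam("top"); np.savez("tn.npz",**c); ang(c); delta([.5,-.2,.11],-.2)
E
python3 ang.py
```

```text
top.npz
n 163 slope -0.203 x at y=-.027:  0.5208 shaft mean [ 0.5358 -0.0997]
t8.npz
n 173 slope 0.041 x at y=-.027:  0.5222 shaft mean [ 0.5192 -0.1002]
t9.npz
n 167 slope 0.147 x at y=-.027:  0.5222 shaft mean [ 0.5113 -0.1001]
t10.npz
n 168 slope 0.176 x at y=-.027:  0.5218 shaft mean [ 0.5089 -0.1001]
t11.npz
n 165 slope 0.153 x at y=-.027:  0.5207 shaft mean [ 0.5094 -0.1007]
t 9.25 p [ 0.5158 -0.2015  0.1072] f [16.9 -3.6 -9.4] open 0.002 q [-0.56  0.16  1.97  0.    1.01 -0.38]
n 168 slope 0.195 x at y=-.027:  0.5213 shaft mean [ 0.5069 -0.1   ]
rot [-0.005  0.017 -0.001] shift [ 0.001 -0.003 -0.016] dist 0.016
```

Request:
jog_arm:
  deltas:
    - [[0, 0.01, 0], [0, 0.001, -0.008], 0]
    - [[-0.01, 0.02, 0], [0, 0.002, -0.012], 0]
    - [[-0.01, 0.025, 0], [0, 0.002, -0.014], 0]

```text
time: 9.55
eef_pos: [0.506, -0.2008, 0.107]
tcp_rot: [0.443, -0.547, 0.553, -0.446]
contact_force: [11.4, -3.5, -3.0]
opening: -0.006
```

```bash
python3 ang.py | tail -3
```

```text
t 9.55 p [ 0.506  -0.2008  0.107 ] f [11.4 -3.5 -3. ] open -0.006 q [-0.56  0.13  2.    0.    1.   -0.36]
n 169 slope 0.256 x at y=-.027:  0.5225 shaft mean [ 0.5033 -0.1003]
rot [-0.009 -0.01   0.002] shift [ 0.001 -0.003 -0.006] dist 0.006
```

The force fell from 17 N to 12 N, so the wrench has broken over. I fold a few mm further for certainty; the nut is not loaded more by this.

Request:
jog_arm:
  deltas:
    - [[0, 0.01, 0], [0, 0, -0.006], 0]
    - [[0, 0.015, 0], [0, 0, -0.009], 0]
    - [[0, 0.015, 0], [0, 0, -0.009], 0]

```text
time: 9.85
eef_pos: [0.4983, -0.1997, 0.1077]
tcp_rot: [0.438, -0.548, 0.558, -0.443]
contact_force: [6.1, -2.4, -0.6]
opening: -0.002
```

```bash
python3 ang.py | tail -3; python3 -c "
from m import *
c=dict(np.load('tn.npz')); cv2.imwrite('pics/t12.png',cv2.resize(c['pixels'][160:220,250:330],(800,600)))"
```

```text
t 9.85 p [ 0.4983 -0.1997  0.1077] f [ 6.1 -2.4 -0.6] open -0.002 q [-0.57  0.11  2.02  0.    0.99 -0.35]
n 172 slope 0.328 x at y=-.027:  0.5256 shaft mean [ 0.5006 -0.1003]
rot [-0.016 -0.026  0.004] shift [-0.    -0.002  0.002] dist 0.003
```

View pics/t12.png

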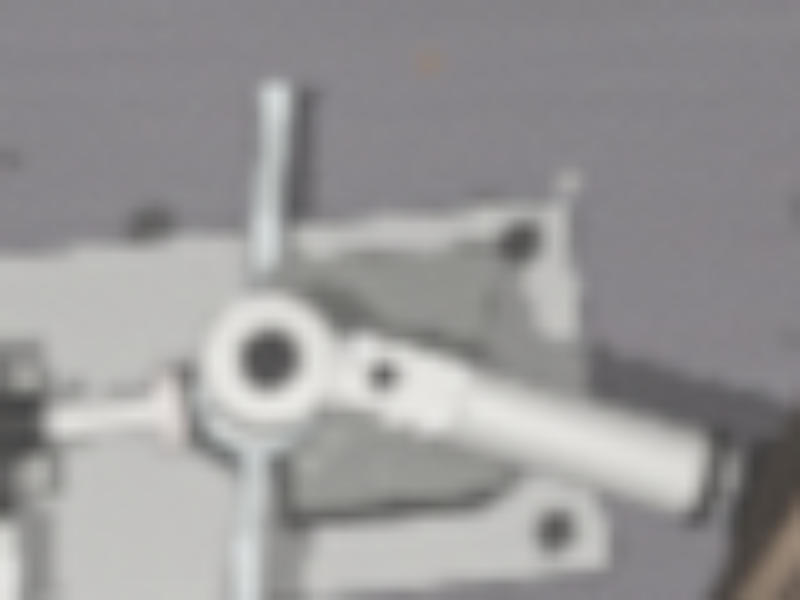

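The handle (end at (700,470)) is now clearly kinked at the pin (383,375) relative to the head (270,357). The fold is about 0.12 rad and the force is down to 6 N. I back off gradually so it springs straight.

Request:
jog_arm:
  deltas:
    - [[0, 0, 0], [0, 0, 0.003], 0]
    - [[0, 0, 0], [0, 0, 0.006], 0]
    - [[0, 0, 0], [0, 0, 0.009], 0]
    - [[0, 0, 0], [0, 0, 0.012], 0]
    - [[0, 0, 0], [0, 0, 0.015], 0]
    - [[0, 0, 0], [0, 0, 0.019], 0]
    - [[0, 0, 0], [0, 0, 0.023], 0]
    - [[0, 0, 0], [0, 0, 0.03], 0]
    - [[0, 0, 0], [0, 0, 0.038], 0]
    - [[0, 0, 0], [0, 0, 0.045], 0]

```text
time: 10.73
eef_pos: [0.5427, -0.21, 0.1084]
tcp_rot: [0.438, -0.548, 0.558, -0.443]
contact_force: [0.6, -0.0, -0.1]
opening: -0.001
```

```bash
python3 ang.py | tail -3; python3 -c "
from m import *
c=dict(np.load('tn.npz')); cv2.imwrite('pics/t13.png',cv2.resize(c['pixels'][160:220,250:330],(800,600)))"
```

```text
t 10.73 p [ 0.5427 -0.21    0.1084] f [ 0.6 -0.  -0.1] open -0.001 q [-0.54  0.21  1.91  0.    1.01 -0.32]
n 169 slope 0.199 x at y=-.027:  0.5219 shaft mean [ 0.5071 -0.1003]
rot [-0.018 -0.026  0.004] shift [-0.    -0.002 -0.045] dist 0.045
```

View pics/t13.png

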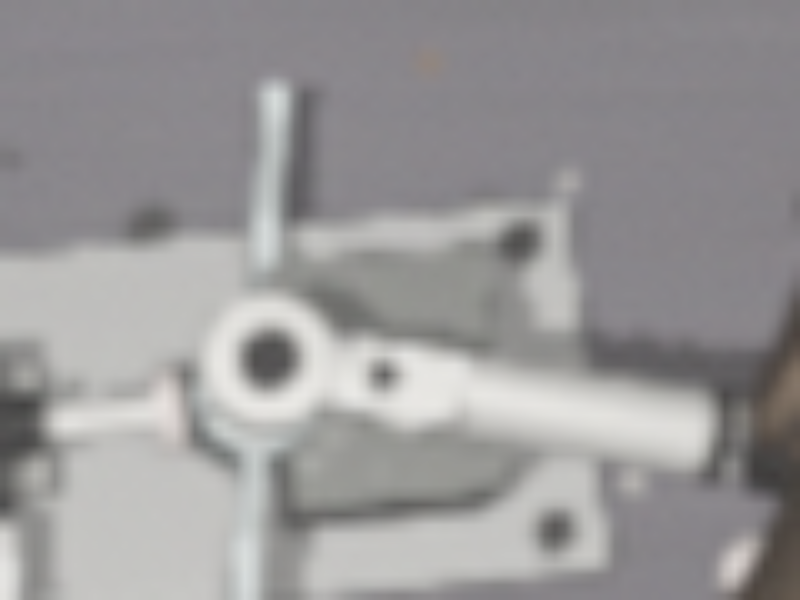

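The wrench has sprung straight (slope 0.199, the pre-click angle). Head, pin and handle are collinear and the nut has not slackened. I lift clear and do a final check.

Request:
jog_arm:
  deltas:
    - [[0, 0, 0], [0, -0.04, 0.005], 0]
    - [[0, 0, 0], [0, -0.08, 0.005], 0]
    - [[0, 0, 0], [0, -0.12, 0.005], 0]
    - [[0, 0, 0], [0, -0.15, 0.03], 0]
    - [[0, 0, 0], [0, -0.15, 0.06], 0]
    - [[0, 0, 0], [0, -0.15, 0.06], 0]
    - [[0, 0, 0], [0, -0.15, 0.06], 0]

```text
time: 11.37
eef_pos: [0.6005, -0.223, 0.2596]
tcp_rot: [0.438, -0.547, 0.559, -0.443]
contact_force: [-0.7, 0.2, -0.2]
opening: -0.004
```

```bash
python3 ang.py | tail -3
python3 - <<'E'
from m import *
c=dict(np.load('tn.npz')); cv2.imwrite('pics/t14.png',cv2.resize(c['pixels'],(800,600)))
c=cam("scene"); cv2.imwrite("pics/s14.png",cv2.resize(c["pixels"],(800,600)))
E
```

```text
t 11.37 p [ 0.6005 -0.223   0.2596] f [-0.7  0.2 -0.2] open -0.004 q [-0.51  0.18  1.65  0.    1.29 -0.29]
n 167 slope 0.196 x at y=-.027:  0.5217 shaft mean [ 0.5071 -0.1006]
rot [-0.016 -0.026  0.003] shift [-0.     0.147 -0.104] dist 0.18
```

View pics/t14.png

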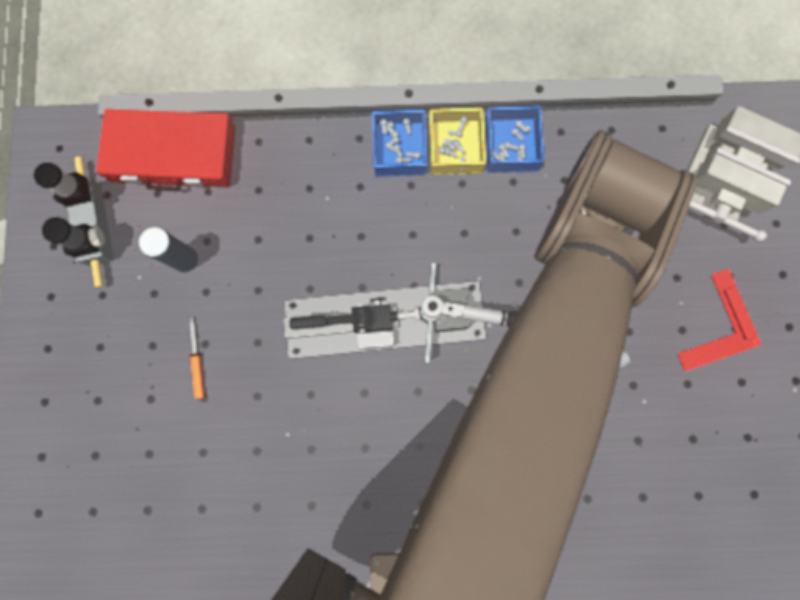

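View pics/s14.png

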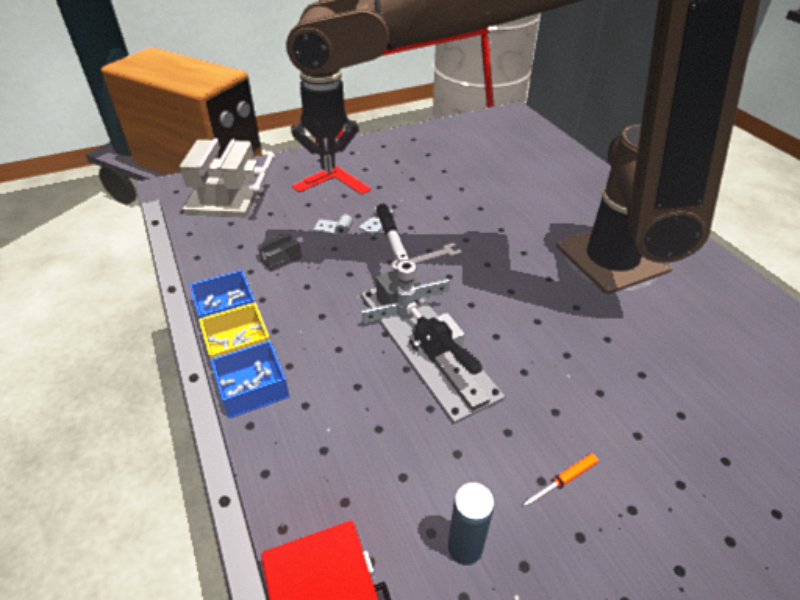

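Both views show the cam handle down along the rail ((325,322) in the top view), the wrench straight on the nut, the loose things in place and the arm clear.

```bash
python3 -c "
from m import *
print(ctrl.sign_off())"
```

```text
the job is handed in; nothing more can be done
None
```

I locked the clamp first, then pulled the wrench clockwise until it clicked, let it spring straight, and handed the job in at about 11.4 s. `sign_off` gives no verdict, so what follows rests on my own measurements.

- **Clamp:** I pushed the cam handle over with closed fingers and it snapped down. Its slope measured about 10° above level, against a nominal 12°. It was still down in the last pictures.
- **Click:** The pull force rose to about 17 N, then fell to 12 N and 6 N as the wrench folded about 0.13 rad. I stopped there, short of the 0.18 rad stop.
- **Nut:** It turned about 0.40 rad in total. After I backed off, the shaft angle came back to 0.196–0.199 rad. Just before the click it read 0.195 rad under load, so the nut neither slackened nor was overtightened. I could not read the nut joint itself.
- **Wrench:** It is straight again and still on the nut. The robot is clear, with about 0.7 N of contact force, which is sensor noise.
- **Loose things:** None looked moved in the final pictures. I judged this by eye and did not measure it; the arm hid some of them from the top camera.

On the way, the fingertip crept up the wrench grip during the pull, so I backed off once, lowered it and continued. The nut angle did not visibly change when I did this.

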